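# Log three tube racks with the contact reader wand

## Robot

A 6-joint arm with a two-finger parallel gripper is mounted at the origin on the work surface. World frame = base frame: x ahead of the robot, y to its left, z up, the work surface at z = 0. Lengths are in mm, angles in rad, forces in N, time in s.
With the tool pointing down it reaches from about 350 to 775 mm from the base axis. Payload 7.3 kg.
Tool frame: the origin (TCP) lies midway between the tips of the shut fingers; the grasp point (between the pads) lies 19 mm behind it; z points along the fingers, y is the line along which they close (so a half turn about z gives the same grasp; the last joint's range is limited). The gripper opens to 92 mm and grips with 3 to 60 N. Pads are 19 mm wide; open, the fingers measure 130 mm over their backs; the gripper's body (75 mm by 190 mm) begins 47 mm behind the grasp point.
Start: joints at [-1.479, 0.342, 1.524, -0, 1.275, -0.146], TCP at [123.693, -510.24, 226.741] pointing down, gripper open.
Joint ranges: [-2.53, 2.53], [-0.77, 2.02], [0.04, 2.7], [-1, 4.14], [0.28, 2.66], [-3.11, 3.11]. Speed limits (rad/s): [2.57, 2.57, 3.14, 3.14, 3.14, 3.14].

## Interface

Orientations are given as [roll, pitch, yaw] about the fixed x, y, z axes, in that order (R = Rz(yaw) Ry(pitch) Rx(roll)).
In Python, from plant import bot gives the robot as it stands.
- The arm moves only by the tool servo_tool, never from a script. Its argument "deltas" is a list of rows, each a list of 2 entries, a list of its own where there are three numbers: the shift along the tool's x, y, z in m, then the turn, a rotation vector about the tool's x, y, z in degrees. A call has 1 to 20 rows; each row shifts and turns the commanded pose from where the row before left it, along the tool's axes as they then stand; what a row does not reach is not made up. A row lasts 1/8 s, in which the tool goes at most 62.5 mm and 10.7 degrees, less where a joint would pass 70% of its speed; a pose out of reach is approached as far as the arm can. A call with a gripper value outside its range is refused whole. "fingers" is the opening, from 0 (shut) to 1 (fully open), set as the call begins (left out, the last holds). The fingers move at their own pace and stop on an object; the grip force is fixed at half the most. Time passes only in rows, so rows that do not move let the fingers close. It gives the time, the measured TCP pose, the force, the opening and the grip force at its end, in the units of the state.
- bot.get_obs(): the state, without advancing time (a new reading comes with each control period).
- bot.capture(name): name is "side" or "top"; returns the picture (480x640x3 uint8, red, green, blue); there is no depth.
- bot.camera_model(name): a dict with "mtx" (3x3 intrinsics, pixels), "xyz" and "rotation" of the camera in the world. Camera axes: x right, y down, z forward; pixel columns grow to the right and rows downward; lengths in mm; the calibration is good to about 2 mm. A picture is of the moment at which its call begins. camera_model takes no time and is no camera call.
- bot.close_job(): hands the job in; it is judged then, once.
The state is a dict: "time": time; "joint_positions": joint angles; "dq": joint speeds; "tau": joint torques, N m; "tool_pos": TCP position; "tcp_rot": TCP orientation; "contact_force": force on the tool from outside, world axes, zero at the start; "moment": the same for the moment, N m; "grip_width": finger opening in mm; "finger_force": force on a finger pad.
Only numpy, scipy, OpenCV 4.12 (cv2) and the standard library are available. Lean on these libraries where they do the work, as an engineer would, in place of code of your own. Each camera call takes 0.05 s, during which the arm holds its last target. There are 200 camera calls.

## Task

Take the reader wand out of its dock and log the three tube racks in order of size, fewest tubes first: press the wand's tip gently on each rack's brass contact cap so that the cap just gives, and hold it there for about a second; the caps are set at unequal heights, so feel for them and do not ram them. Then hang the wand back upright in the dock's fork by its collar and swing the keeper bar fully shut past its detent. Leave the jar, the box and the roll of tape where they are.

Things in the scene. Friction and masses are not known exactly. Their poses are not given: they have to be found in the camera images.
- wand: the reader wand, 168 mm long, about 0.12 kg, hanging upright in the dock's fork. Origin on its axis at the underside of its collar; z runs up along the handle. Black collar 34 mm diameter, z = 0 to 8 mm; round grey handle 22 mm diameter, z = 8 to 68 mm; shaft 12 mm diameter, z = -74 to 0; steel nib 8 mm diameter with a round end, z = -100 to -74.
- wand_grip (a point): middle of the wand's handle, 43 mm above the collar's underside: the place to grip
- wand_tip (a point): lowest point of the wand's round steel tip, 100 mm below the collar's underside
- rack4: the shortest tube rack: a black block 96 mm long, 34 wide, 30 high, screwed to the bench, holding one row of 4 capped tubes (tops 64 mm above the bench). Origin on the bench at the axis of its contact stud, which stands at the rack's robot-side end; +x runs from the stud along the row of tubes (block from x = 26 mm on), z up.
- rack4_sleeve (a point): top centre of this rack's fixed stud sleeve (20 mm diameter, 30 mm high). A steel stem rises from it with a flat brass cap, 16 mm diameter. The cap's top face is 8 to 22 mm above this point: the stem is clamped at a different, unmeasured height on every rack. The cap is sprung: it starts to give at 1 N, sinks 4 mm by about 6 N, then meets its hard stop.
- rack6: the middle tube rack: a black block 138 mm long, 34 wide, 30 high, screwed to the bench, holding one row of 6 capped tubes (tops 64 mm above the bench). Origin on the bench at the axis of its contact stud, which stands at the rack's robot-side end; +x runs from the stud along the row of tubes (block from x = 26 mm on), z up.
- rack6_sleeve (a point): top centre of this rack's fixed stud sleeve (20 mm diameter, 30 mm high). A steel stem rises from it with a flat brass cap, 16 mm diameter. The cap's top face is 8 to 22 mm above this point: the stem is clamped at a different, unmeasured height on every rack. The cap is sprung: it starts to give at 1 N, sinks 4 mm by about 6 N, then meets its hard stop.
- rack8: the longest tube rack: a black block 180 mm long, 34 wide, 30 high, screwed to the bench, holding one row of 8 capped tubes (tops 64 mm above the bench). Origin on the bench at the axis of its contact stud, which stands at the rack's robot-side end; +x runs from the stud along the row of tubes (block from x = 26 mm on), z up.
- rack8_sleeve (a point): top centre of this rack's fixed stud sleeve (20 mm diameter, 30 mm high). A steel stem rises from it with a flat brass cap, 16 mm diameter. The cap's top face is 8 to 22 mm above this point: the stem is clamped at a different, unmeasured height on every rack. The cap is sprung: it starts to give at 1 N, sinks 4 mm by about 6 N, then meets its hard stop.
- dock: the wand's dock, fixed: grey base 120 x 100 x 12 mm, upright at the back and a level aluminium fork plate, 10 mm thick, 70 mm wide, top at z = 125 mm. Its slot is 17 mm wide along x, from the open mouth at x = -47 mm to x = 9 mm. Origin on the bench under the wand's hanging place; -x points out of the mouth, z up.
- dock_seat (a point): on the fork's top face, centre of the hanging place: the wand's origin is here when it hangs home
- keeper (a joint): angle of the keeper bar: 0 = fully shut across the fork's mouth (along the dock's -y from the hinge), growing as it swings out clockwise seen from above; 1.57 = pointing out of the mouth along -x; limit 2.6. It stays where left. Below about 0.40 it rides over a sprung ball, which snaps up behind it near 0 and holds it shut.
- keeper_hinge (a point): hinge axis of the keeper bar at the bar's upper face (9 mm above the fork's top); lies at x = -28, y = 24 mm of the dock
- keeper_knob (a point): top centre of the black upright round knob at the bar's free end, 12 mm diameter, standing 31 mm above the bar's upper face, 58 mm from the hinge axis. Bar: steel, 10 mm wide, 8 mm thick. About 4 to 6 N at the knob carries it past the detent.
- jar: bystander: closed jar, 52 mm diameter, 75 mm high, origin under its centre
- tipbox: bystander: box of pipette tips, 80 x 120 x 63 mm, origin under its centre
- tape: bystander: roll of tape, 84 mm diameter, 24 mm high, origin under its centre
There are look-alikes about, which are no part of the job. Of the things like the wand, leave any that is purple; of the rest the larger one is meant.

How it is judged (in metres and radians):
On the way, in this order (a step that is already met when the one before it is completed fails the run):
1. the wand's tip rests on the cap of the 4-tube rack with 1.2 to 10 N for 0.4 s (contact force between wand_c0 and cap4_c0 between 1.2 and 10 N), for 0.4 s.
2. the wand's tip rests on the cap of the 6-tube rack with 1.2 to 10 N for 0.4 s (contact force between wand_c0 and cap6_c0 between 1.2 and 10 N), for 0.4 s.
3. the wand's tip rests on the cap of the 8-tube rack with 1.2 to 10 N for 0.4 s (contact force between wand_c0 and cap8_c0 between 1.2 and 10 N), for 0.4 s.
At the end, for the whole second after the job is handed in: The wand hangs at rest in the fork by its collar, within 9 mm of the seat sideways and 3 mm in height, upright within 0.1 rad, and the keeper bar is shut behind its detent (below 0.06 rad) (horizontal distance between wand and dock_seat below 0.009 m and z of wand in the frame of dock_seat between -0.003 and 0.003 m and angle between wand's own z axis and vertical below 0.1 rad and value of joint keeper below 0.06 rad and linear speed of wand below 0.02 m/s); the robot touches nothing.
It fails at once if the wand is rammed on a cap with more than 16 N (contact force between wand and cap4 above 16 N or contact force between wand and cap6 above 16 N or contact force between wand and cap8 above 16 N).
It fails at once if the jar is moved more than 30 mm (distance of jar from where it was at the start of the episode above 0.03 m).
It fails at once if the tipbox is moved more than 30 mm (distance of tipbox from where it was at the start of the episode above 0.03 m).
It fails at once if the tape is moved more than 30 mm (distance of tape from where it was at the start of the episode above 0.03 m).
It also fails if it takes over 72 s, if anything falls off the work surface, if the arm or the gripper's body presses on something with over 40 N, if the wrist force passes 120 N, or if a joint passes its speed limit or range.

## Working session

There is one attempt and no reset: what is moved stays moved. The work goes in short steps, Python scripts to look and compute and a tool call to move; the robot and the scene stay as the last step left them, time stands still between calls to the robot, and variables do not carry over. Pictures are saved under pics/ and viewed, at most 10 in all, crops included, and the job is handed in when it is done.

Besides the shell and the picture viewer there is one more tool, called after "Emit:" as name(argument=value, ...), one argument or row to a line, values as JSON. servo_tool: Moves the arm, as the interface text tells. Its arguments: {"type":"object","properties":{"deltas":{"type":"array"},"fingers":{"type":"number"}},"required":["deltas"]}

```bash
mkdir -p pics; python3 - <<'E'
from plant import bot
import cv2
for n in("side","top"):
    cv2.imwrite(f"pics/{n}0.png",bot.capture(n)[:,:,::-1]); m=bot.camera_model(n); print(n,m)
print(bot.get_obs())
E
```

```text
side {'mtx': array([[585.18573437,   0.        , 322.59157121],
       [  0.        , 585.18573437, 239.71726774],
       [  0.        ,   0.        ,   1.        ]]), 'xyz': array([-44.88768835, 621.85479212, 885.53707898]), 'rotation': array([-2.27103304, -0.0044985 , -2.38657255])}
top {'mtx': array([[488.73256238,   0.        , 309.30174768],
       [  0.        , 488.73256238, 240.61128567],
       [  0.        ,   0.        ,   1.        ]]), 'xyz': array([ 464.28116371,  -25.64884194, 1140.5384182 ]), 'rotation': array([-3.01841771e+00,  2.69891488e-03, -1.56494950e+00])}
{'time': 0.1, 'joint_positions': array([-1.47899936e+00,  3.42643964e-01,  1.52489463e+00,  2.50936962e-05,
        1.27539234e+00, -1.45973729e-01]), 'dq': array([-4.08023047e-05, -1.87126605e-03, -3.09169303e-03,  1.45702076e-03,
       -6.60605864e-04, -1.33434660e-03]), 'tau': array([ 1.72275155e-03, -4.32004631e+01, -2.44693655e+01,  7.18314364e-02,
        5.25761582e-02, -4.81851896e-05]), 'tool_pos': array([ 123.6670809 , -509.86943477,  226.12854826]), 'tcp_rot': array([-3.14027211e+00, -2.18401044e-04,  2.37763226e-01]), 'contact_force': array([ 0.17659674,  0.57520483, -0.94550154]), 'moment': array([-0.025268  ,  0.00213057,  0.00435188]), 'finger_force': 0.0, 'grip_width': 91.35923597297662}
```

View pics/side0.png

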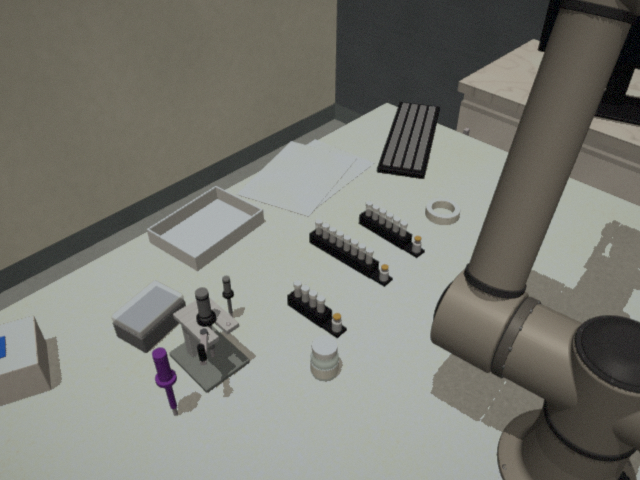

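View pics/top0.png

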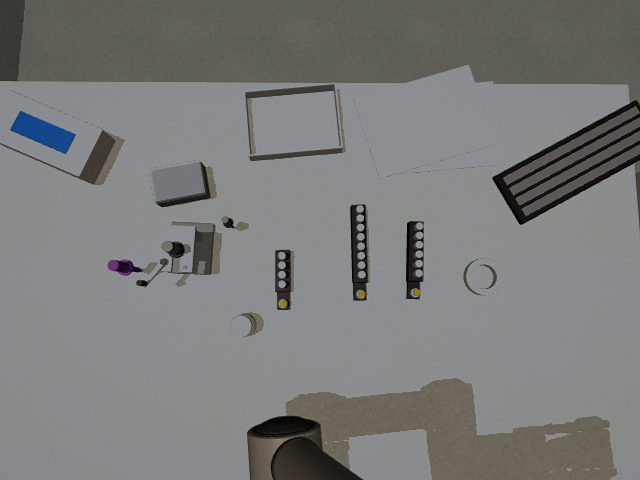

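The side view shows the dock with the grey wand at about (205,310), the purple wand at (165,380) and a small look-alike at (228,295). The top view shows the dock at about (190,248) and the caps at (283,303), (361,294) and (416,292), which belong to racks 4, 8 and 6 in that order. Next I'll zoom in on the dock.

```bash
cat > h.py <<'E'
from plant import bot
import cv2, numpy as np
from scipy.spatial.transform import Rotation as R
def cam(n):
    m=bot.camera_model(n); return m["mtx"],m["xyz"],R.from_euler("xyz",m["rotation"]).as_matrix()
def onz(n,uv,z):
    K,c,r=cam(n); d=r@np.linalg.inv(K)@[uv[0],uv[1],1]; return c+d*(z-c[2])/d[2]
def proj(n,p):
    K,c,r=cam(n); q=K@(r.T@(np.array(p)-c)); return q[:2]/q[2]
def tri(a,b):
    A=[];B=[]
    for n,uv in(("side",a),("top",b)):
        K,c,r=cam(n); d=r@np.linalg.inv(K)@[*uv,1]; d/=np.linalg.norm(d); P=np.eye(3)-np.outer(d,d); A.append(P);B.append(P@c)
    return np.linalg.lstsq(np.vstack(A),np.hstack(B),rcond=None)[0]
E
python3 - <<'E'
from h import *
s=cv2.imread("pics/side0.png");t=cv2.imread("pics/top0.png")
a=cv2.resize(s[260:400,150:260],None,fx=4,fy=4,interpolation=cv2.INTER_CUBIC)
b=cv2.resize(t[210:300,130:220],None,fx=4,fy=4,interpolation=cv2.INTER_CUBIC)
b=cv2.copyMakeBorder(b,0,a.shape[0]-b.shape[0],0,0,cv2.BORDER_CONSTANT)
cv2.imwrite("pics/z.png",np.clip(np.hstack([a,b])*1.5,0,255))
for n,im in(("side",s),("top",t)):
    h=cv2.cvtColor(im,cv2.COLOR_BGR2HSV); m=cv2.inRange(h,(12,120,60),(35,255,255))
    k,l,st,ce=cv2.connectedComponentsWithStats(m)
    for i in range(1,k):
        if st[i,4]>8: print(n,st[i,4],ce[i],onz(n,ce[i],45))
E
```

```text
side 19 [417.36842105 238.36842105] [ 485.45160327 -256.71368254   45.        ]
side 26 [384.5 267. ] [ 479.7730137  -132.15108349   45.        ]
side 36 [336.5 316.5] [458.96054711  41.75839529  45.        ]
top 39 [416.35897436 292.05128205] [ 485.70731933 -261.13248425   45.        ]
top 38 [361.07894737 293.55263158] [ 481.66571598 -137.96212816   45.        ]
top 36 [282.19444444 303.11111111] [459.51094889  37.5636375   45.        ][ WARN:0@0.080] global loadsave.cpp:1063 imwrite_ Unsupported depth image for selected encoder is fallbacked to CV_8U.
```

View pics/z.png

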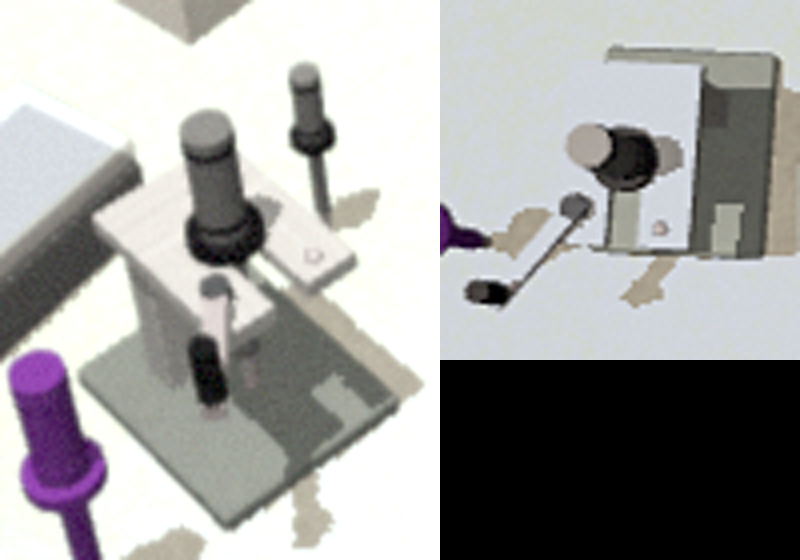

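The zoom shows the fork mouth facing the robot. The keeper is swung out, with its hinge at top px (164,261) and its knob at top px (138,282). Next I'll triangulate.

```bash
python3 - <<'E'
from h import *
np.set_printoptions(precision=1,suppress=True)
S=lambda x,y:(150+x/4,260+y/4); T=lambda x,y:(130+(x-440)/4,210+y/4)
print("wandtop",tri(S(206,124),T(590,144)),onz("top",T(590,144),193),onz("side",S(206,124),193))
print("hinge",tri(S(215,285),T(575,206)),onz("top",T(575,206),138),onz("side",S(215,285),138))
print("knob",tri(S(203,343),T(473,290)),onz("top",T(473,290),165),onz("side",S(203,343),165))
c=[onz("side",S(*p),12) for p in((80,380),(230,527),(398,407))];print("base",c)
for i in(0,1): d=c[i+1]-c[i];print(np.linalg.norm(d),np.degrees(np.arctan2(d[1],d[0])))
c=[onz("top",T(*p),12) for p in((779,55),(771,258))]; print(c)
c=[onz("top",T(*p),125) for p in((700,65),(692,249))]; d=c[0]-c[1];print("fork side",c,np.degrees(np.arctan2(d[1],d[0])))
c=[onz("side",S(*p),125) for p in((95,215),(240,335),(355,262))];print("fork",c)
t=cv2.imread("pics/top0.png")
for n,(x,y,w,h) in dict(r4=(270,240,26,55),r8=(346,198,26,88),r6=(403,215,26,70)).items():
    m=cv2.inRange(t[y:y+h,x:x+w],(0,0,0),(70,70,70)); p=cv2.findNonZero(m).astype(np.float32)+[x,y]
    P=np.array([onz("top",q,30)[:2] for q in p[:,0]],np.float32); print(n,cv2.minAreaRect(P))
for n,p in dict(jar=(242,325),tip=(180,183),tape=(481,277),small=(228,222),purple=(115,266)).items(): print(n,onz("top",p,60))
E
```

```text
wandtop [570.4 255.4 192.7] [569.4 254.4 193. ] [571.2 256.2 193. ]
hinge [544.9 279.8 132.4] [543.4 277.  138. ] [541.8 283.1 138. ]
knob [499.1 317.6 166.4] [499.1 317.9 165. ] [500.3 317.1 165. ]
base [array([640.1, 305.7,  12. ]), array([524.2, 308.5,  12. ]), array([520.1, 213.6,  12. ])]
115.94910387546219 178.62602111398647
94.89227808521969 -92.46088970234072
[array([642.5, 199.5,  12. ]), array([523.9, 200.6,  12. ])]
fork side [array([619.1, 218.4, 125. ]), array([522.4, 219.2, 125. ])] -0.48235727021849073
fork [array([622.1, 288.3, 125. ]), array([522.8, 286.9, 125. ]), array([518.8, 227.8, 125. ])]
r4 ((529.834716796875, 38.70807647705078), (100.08609771728516, 34.246986389160156), 0.6130439043045044)
r8 ((593.2200927734375, -134.76365661621094), (184.5655517578125, 36.58460235595703), 1.1985359191894531)
r6 ((576.2521362304688, -262.0108642578125), (38.76101303100586, 145.28904724121094), 88.69873809814453)
jar [411.7 123.8  60. ]
tip [727.8 271.4  60. ]
tape [ 519.3 -401.1   60. ]
small [639.  160.4  60. ]
purple [539.  408.3  60. ]
```

Emit:
servo_tool(
  deltas=[
    [[0,0,0],[0,0,6.8]],
    [[0,0,0],[0,0,6.8]],
    [[0.043,-0.043,0],[0,0,0]],
    [[0.043,-0.043,0],[0,0,0]],
    [[0.043,-0.043,0],[0,0,0]],
    [[0.043,-0.043,0],[0,0,0]],
    [[0.043,-0.043,0],[0,0,0]],
    [[0.043,-0.043,0],[0,0,0]],
    [[0.043,-0.043,0],[0,0,0]],
    [[0.0164,-0.0517,0],[0,0,0]],
    [[0.0164,-0.0517,0],[0,0,0]],
    [[0.0164,-0.0517,0],[0,0,0]],
    [[0.0164,-0.0517,0],[0,0,0]],
    [[0.0164,-0.0517,0],[0,0,0]],
    [[0.0164,-0.0517,0],[0,0,0]],
    [[0.0164,-0.0517,0],[0,0,0]],
    [[0.0164,-0.0517,0],[0,0,0]],
    [[0,0,0],[0,0,0]],
    [[0,0,0],[0,0,0]],
  ],
  fingers=1,
)

```text
time: 2.48
tool_pos: [555.2, 204.3, 226.0]
tcp_rot: [3.141, 0.001, 0.001]
contact_force: [0.5, 0.3, -0.3]
grip_width: 91.6
finger_force: 0.0
```

```bash
python3 - <<'E'
from h import *
np.set_printoptions(precision=1,suppress=True)
for n,a,b in(("r6",(417.4,238.4),(416.4,292)),("r8",(384.5,267),(361.1,293.6)),("r4",(336.5,316.5),(282.2,303.1))): print(n,tri(a,b))
E
```

```text
r6 [ 486.8 -261.3   41.3]
r8 [ 482.5 -137.9   39.3]
r4 [460.4  38.5  41.2]
```

Emit:
servo_tool(
  deltas=[
    [[0.015,-0.051,0],[0,0,0]],
    [[0,0,0],[0,0,0]],
    [[0,0,0.026],[0,0,0]],
    [[0,0,0.026],[0,0,0]],
    [[0,0,0.025],[0,0,0]],
    [[0,0,0],[0,0,0]],
    [[0,0,0],[0,0,0]],
  ],
)

```text
time: 3.35
tool_pos: [571.2, 254.7, 151.0]
tcp_rot: [-3.141, -0.001, -0.001]
contact_force: [0.1, -0.1, 0.4]
grip_width: 91.7
finger_force: 0.0
```

```bash
python3 - <<'E'
from h import *
s=bot.capture("side")[230:350,130:280,::-1];t=bot.capture("top")[200:300,110:230,::-1]
a=cv2.resize(s,(450,360),interpolation=cv2.INTER_CUBIC);b=cv2.resize(t,(360,300),interpolation=cv2.INTER_CUBIC)
b=cv2.copyMakeBorder(b,0,60,0,0,cv2.BORDER_CONSTANT)
cv2.imwrite("pics/g.png",np.hstack([a,b])[:,:800])
E
```

```text
(no output)
```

View pics/g.png

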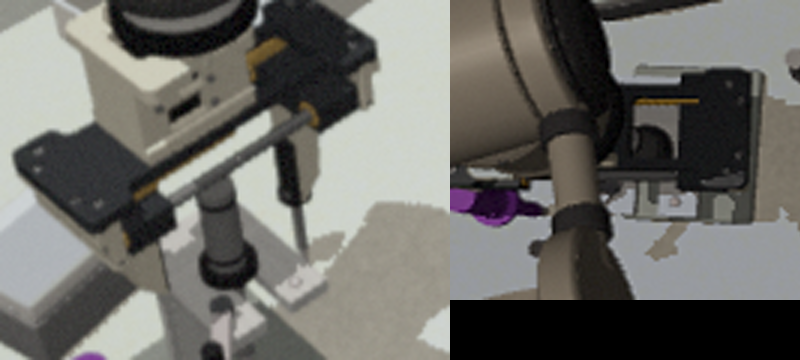

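The picture shows the fingers straddling the handle, with the collar clear below them. Closing now.

Emit:
servo_tool(
  deltas=[
    [[0,0,0.002],[0,0,0]],
    [[0,0,0],[0,0,0]],
    [[0,0,0],[0,0,0]],
    [[0,0,0],[0,0,0]],
    [[0,0,0],[0,0,0]],
    [[0,0,0],[0,0,0]],
    [[0,0,0],[0,0,0]],
    [[0,0,0],[0,0,0]],
  ],
  fingers=0,
)

```text
time: 4.45
tool_pos: [570.6, 255.5, 147.6]
tcp_rot: [3.141, 0.0, 0.0]
contact_force: [0.3, 0.4, 0.2]
grip_width: 21.5
finger_force: 30.0
```

Emit:
servo_tool(
  deltas=[
    [[0,0,-0.01],[0,0,0]],
    [[0,0,-0.02],[0,0,0]],
    [[0,0,-0.03],[0,0,0]],
    [[0,0,-0.03],[0,0,0]],
    [[0,0,-0.03],[0,0,0]],
    [[0,0,0],[0,0,0]],
    [[-0.022,0.043,0],[0,0,0]],
    [[-0.022,0.043,0],[0,0,0]],
    [[-0.022,0.043,0],[0,0,0]],
    [[-0.022,0.043,0],[0,0,0]],
    [[-0.022,0.044,0],[0,0,0]],
    [[0,0,0],[0,0,0]],
    [[0,0,0.025],[0,0,0]],
    [[0,0,0.025],[0,0,0]],
    [[0,0,0.025],[0,0,0]],
    [[0,0,0],[0,0,0]],
    [[0,0,0],[0,0,0]],
  ],
)

```text
time: 6.58
tool_pos: [461.1, 39.9, 193.1]
tcp_rot: [-3.142, -0.0, 0.001]
contact_force: [0.7, -0.4, -1.6]
grip_width: 21.7
finger_force: 30.0
```

```bash
python3 - <<'E'
from h import *
o=bot.get_obs(); p=o["tool_pos"]; print(p,o["contact_force"])
s=bot.capture("side")[:,:,::-1];t=bot.capture("top")[:,:,::-1]
tip=p-[0,0,122]; a=proj("side",tip);b=proj("top",tip);print(a,b)
a=cv2.resize(np.ascontiguousarray(s[240:350,280:380]),(400,440),interpolation=cv2.INTER_CUBIC);b=cv2.resize(np.ascontiguousarray(t[230:340,230:330]),(400,440),interpolation=cv2.INTER_CUBIC)
cv2.imwrite("pics/r4.png",np.hstack([a,b]))
E
```

```text
[461.11636962  39.89134842 193.09489772] [ 0.72074946 -0.35628213 -1.63214635]
[336.59191691 306.06818374] [280.43800973 302.40804561]
```

View pics/r4.png

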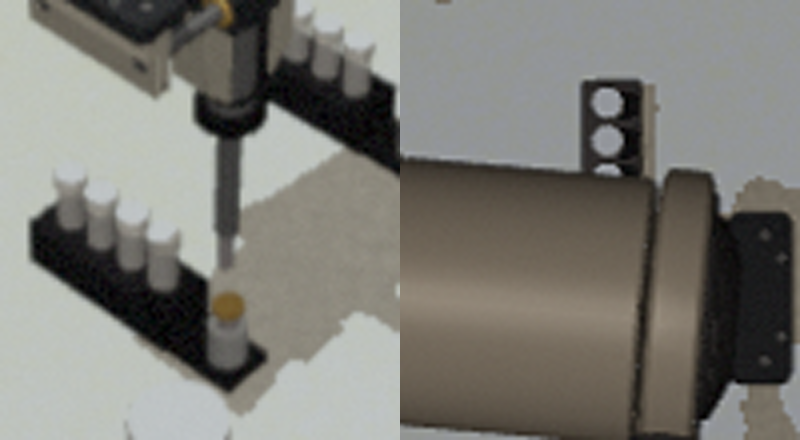

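The side view shows the tip at (336,306), as projected, directly above the cap at (337,316). Now I'll descend and feel for it.

Emit:
servo_tool(
  deltas=[
    [[-0.0013,0,0.007],[0,0,0]],
    [[0,0,0.005],[0,0,0]],
    [[0,0,0.003],[0,0,0]],
    [[0,0,0.002],[0,0,0]],
    [[0,0,0.001],[0,0,0]],
    [[0,0,0.001],[0,0,0]],
    [[0,0,0],[0,0,0]],
    [[0,0,0],[0,0,0]],
  ],
)

```text
time: 7.68
tool_pos: [459.4, 39.5, 173.8]
tcp_rot: [3.141, -0.0, 0.0]
contact_force: [-0.4, 0.0, -0.6]
grip_width: 21.4
finger_force: 30.0
```

Emit:
servo_tool(
  deltas=[
    [[0,0,0.001],[0,0,0]],
    [[0,0,0.001],[0,0,0]],
    [[0,0,0.0005],[0,0,0]],
    [[0,0,0],[0,0,0]],
    [[0,0,0],[0,0,0]],
  ],
)

```text
time: 8.3
tool_pos: [459.4, 39.5, 171.2]
tcp_rot: [3.142, -0.0, 0.0]
contact_force: [-0.3, -0.3, -1.1]
grip_width: 21.4
finger_force: 30.0
```

Emit:
servo_tool(
  deltas=[
    [[0,0,0],[0,0,0]],
  ],
)

```text
time: 8.43
tool_pos: [459.4, 39.5, 171.2]
tcp_rot: [3.142, -0.0, 0.0]
contact_force: [-1.2, 0.2, -1.6]
grip_width: 21.4
finger_force: 30.0
```

Emit:
servo_tool(
  deltas=[
    [[0,0,0.001],[0,0,0]],
    [[0,0,0.001],[0,0,0]],
    [[0,0,0.0005],[0,0,0]],
    [[0,0,0],[0,0,0]],
    [[0,0,0],[0,0,0]],
  ],
)

```text
time: 9.05
tool_pos: [459.4, 39.5, 168.7]
tcp_rot: [3.142, -0.0, 0.0]
contact_force: [0.3, 0.2, -0.8]
grip_width: 21.6
finger_force: 30.0
```

Emit:
servo_tool(
  deltas=[
    [[0,0,0.001],[0,0,0]],
    [[0,0,0.001],[0,0,0]],
    [[0,0,0.0005],[0,0,0]],
    [[0,0,0],[0,0,0]],
    [[0,0,0],[0,0,0]],
  ],
)

```text
time: 9.68
tool_pos: [459.4, 39.5, 166.3]
tcp_rot: [3.141, -0.0, 0.0]
contact_force: [-0.0, 0.3, 0.3]
grip_width: 21.2
finger_force: 30.0
```

Emit:
servo_tool(
  deltas=[
    [[0,0,0.0007],[0,0,0]],
    [[0,0,0.0008],[0,0,0]],
    [[0,0,0],[0,0,0]],
    [[0,0,0],[0,0,0]],
  ],
)

```text
time: 10.18
tool_pos: [459.4, 39.5, 164.8]
tcp_rot: [3.141, -0.0, 0.0]
contact_force: [0.2, -0.6, 1.0]
grip_width: 21.9
finger_force: 30.0
```

Emit:
servo_tool(
  deltas=[
    [[0,0,0.0006],[0,0,0]],
    [[0,0,0.0006],[0,0,0]],
    [[0,0,0],[0,0,0]],
    [[0,0,0],[0,0,0]],
    [[0,0,0],[0,0,0]],
  ],
)

```text
time: 10.8
tool_pos: [459.4, 39.5, 163.6]
tcp_rot: [3.141, -0.0, 0.0]
contact_force: [0.2, 0.7, 2.7]
grip_width: 21.7
finger_force: 30.0
```

Emit:
servo_tool(
  deltas=[
    [[0,0,0],[0,0,0]],
    [[0,0,0],[0,0,0]],
    [[0,0,0],[0,0,0]],
  ],
)

```text
time: 11.18
tool_pos: [459.4, 39.5, 163.5]
tcp_rot: [3.141, -0.0, 0.0]
contact_force: [1.1, -0.2, 1.8]
grip_width: 21.7
finger_force: 30.0
```

Emit:
servo_tool(
  deltas=[
    [[0,0,0],[0,0,0]],
    [[0,0,0],[0,0,0]],
    [[0,0,0],[0,0,0]],
    [[0,0,-0.01],[0,0,0]],
    [[0,0,-0.02],[0,0,0]],
    [[0,0,-0.02],[0,0,0]],
    [[0.004,0.045,0],[0,0,0]],
    [[0.004,0.05,0],[0,0,0]],
    [[0.004,0.05,0],[0,0,0]],
    [[0.005,0.05,0],[0,0,0]],
    [[0.005,0.05,0],[0,0,0]],
    [[0.004,0.053,0],[0,0,0]],
    [[0,0,0],[0,0,0]],
    [[0,0,0.014],[0,0,0]],
    [[0,0,0.014],[0,0,0]],
    [[0,0,0],[0,0,0]],
    [[0,0,0],[0,0,0]],
  ],
)

```text
time: 13.3
tool_pos: [485.7, -257.9, 185.6]
tcp_rot: [3.141, -0.0, 0.001]
contact_force: [0.6, -0.1, -1.5]
grip_width: 21.6
finger_force: 30.0
```

```bash
python3 - <<'E'
from h import *
o=bot.get_obs(); p=o["tool_pos"]; print(p,o["contact_force"])
s=np.ascontiguousarray(bot.capture("side")[:,:,::-1])
print(proj("side",p-[0,0,121]))
def cap(im):
    m=cv2.inRange(cv2.cvtColor(im,cv2.COLOR_BGR2HSV),(12,120,60),(35,255,255)); k,l,st,ce=cv2.connectedComponentsWithStats(m)
    return [(st[i].tolist(),ce[i].round(1)) for i in range(1,k) if st[i,4]>8]
print(cap(s)); print(cap(cv2.imread("pics/side0.png")))
cv2.imwrite("pics/r6.png",cv2.resize(s[180:280,370:470],(500,500),interpolation=cv2.INTER_CUBIC))
E
```

```text
[ 485.69749056 -257.88845068  185.63639407] [ 0.55183412 -0.06527429 -1.54864777]
[418.55747174 231.28769148]
[([427, 154, 10, 7, 12], array([431.2, 157.7])), ([426, 164, 6, 7, 18], array([429.4, 166.4])), ([415, 236, 6, 5, 24], array([417.5, 238.2])), ([382, 265, 6, 5, 26], array([384.5, 267. ])), ([333, 314, 8, 6, 35], array([336.4, 316.5]))]
[([415, 237, 6, 4, 19], array([417.4, 238.4])), ([382, 265, 6, 5, 26], array([384.5, 267. ])), ([333, 314, 8, 6, 36], array([336.5, 316.5]))]
```

View pics/r6.png

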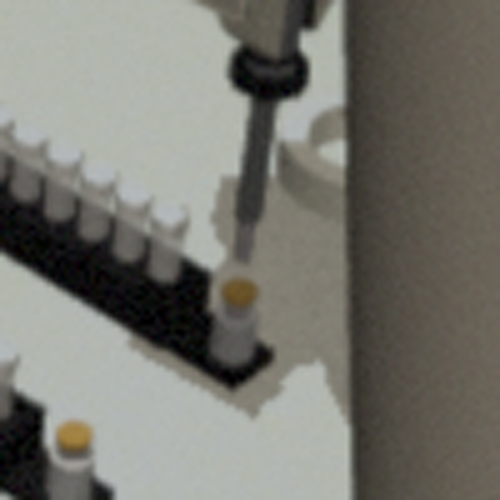

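Side view: the tip at (418,232) hangs directly above rack6's cap at (418,238).

Emit:
servo_tool(
  deltas=[
    [[0,0.0004,0.005],[0,0,0]],
    [[0,0,0.004],[0,0,0]],
    [[0,0,0.002],[0,0,0]],
    [[0,0,0.001],[0,0,0]],
    [[0,0,0.001],[0,0,0]],
    [[0,0,0.001],[0,0,0]],
    [[0,0,0],[0,0,0]],
    [[0,0,0],[0,0,0]],
  ],
)

```text
time: 14.35
tool_pos: [485.5, -258.9, 171.6]
tcp_rot: [3.141, -0.0, 0.0]
contact_force: [-0.3, 0.5, -0.4]
grip_width: 21.6
finger_force: 30.0
```

Emit:
servo_tool(
  deltas=[
    [[0,0,0.001],[0,0,0]],
    [[0,0,0.001],[0,0,0]],
    [[0,0,0],[0,0,0]],
    [[0,0,0],[0,0,0]],
  ],
)

```text
time: 14.85
tool_pos: [485.5, -258.9, 169.5]
tcp_rot: [3.141, -0.0, 0.0]
contact_force: [-0.3, 0.2, -0.5]
grip_width: 21.8
finger_force: 30.0
```

Emit:
servo_tool(
  deltas=[
    [[0,0,0.001],[0,0,0]],
    [[0,0,0.001],[0,0,0]],
    [[0,0,0],[0,0,0]],
    [[0,0,0],[0,0,0]],
  ],
)

```text
time: 15.35
tool_pos: [485.5, -258.9, 167.5]
tcp_rot: [3.142, 0.0, 0.0]
contact_force: [-0.6, 0.2, -0.6]
grip_width: 21.7
finger_force: 30.0
```

Emit:
servo_tool(
  deltas=[
    [[0,0,0.001],[0,0,0]],
    [[0,0,0.001],[0,0,0]],
    [[0,0,0],[0,0,0]],
    [[0,0,0],[0,0,0]],
  ],
)

```text
time: 15.85
tool_pos: [485.6, -259.0, 165.7]
tcp_rot: [3.141, -0.0, 0.0]
contact_force: [-0.2, 0.2, 1.3]
grip_width: 21.6
finger_force: 30.0
```

Emit:
servo_tool(
  deltas=[
    [[0,0,0.0006],[0,0,0]],
    [[0,0,0.0006],[0,0,0]],
    [[0,0,0],[0,0,0]],
    [[0,0,0],[0,0,0]],
  ],
)

```text
time: 16.35
tool_pos: [485.6, -259.0, 164.5]
tcp_rot: [3.141, -0.0, 0.0]
contact_force: [-0.8, -0.2, 2.5]
grip_width: 21.6
finger_force: 30.0
```

Emit:
servo_tool(
  deltas=[
    [[0,0,0],[0,0,0]],
    [[0,0,0],[0,0,0]],
    [[0,0,0],[0,0,0]],
  ],
)

```text
time: 16.73
tool_pos: [485.5, -258.9, 164.4]
tcp_rot: [3.141, -0.0, 0.0]
contact_force: [1.6, -0.1, 2.3]
grip_width: 21.3
finger_force: 30.0
```

Emit:
servo_tool(
  deltas=[
    [[0,0,0],[0,0,0]],
    [[0,0,0],[0,0,0]],
    [[0,0,0],[0,0,0]],
    [[0,0,-0.01],[0,0,0]],
    [[0,0,-0.02],[0,0,0]],
    [[0,0,0],[0,0,0]],
    [[-0.001,-0.041,0],[0,0,0]],
    [[-0.0015,-0.042,0],[0,0,0]],
    [[-0.0015,-0.0405,0],[0,0,0]],
    [[0,0,0],[0,0,0]],
    [[0,0,0.01],[0,0,0]],
    [[0,0,0],[0,0,0]],
    [[0,0,0],[0,0,0]],
  ],
)

```text
time: 18.35
tool_pos: [481.3, -136.1, 183.9]
tcp_rot: [-3.141, 0.001, -0.001]
contact_force: [0.2, -0.2, -0.4]
grip_width: 21.8
finger_force: 30.0
```

```bash
python3 - <<'E'
from h import *
o=bot.get_obs(); p=o["tool_pos"]; print(p,o["contact_force"])
s=np.ascontiguousarray(bot.capture("side")[:,:,::-1])
print(proj("side",p-[0,0,122]))
cv2.imwrite("pics/r8.png",cv2.resize(s[210:310,330:430],(500,500),interpolation=cv2.INTER_CUBIC))
E
```

```text
[ 481.33288195 -136.14881685  183.89325427] [ 0.20833248 -0.24302603 -0.35734567]
[385.69452837 259.80465222]
```

View pics/r8.png

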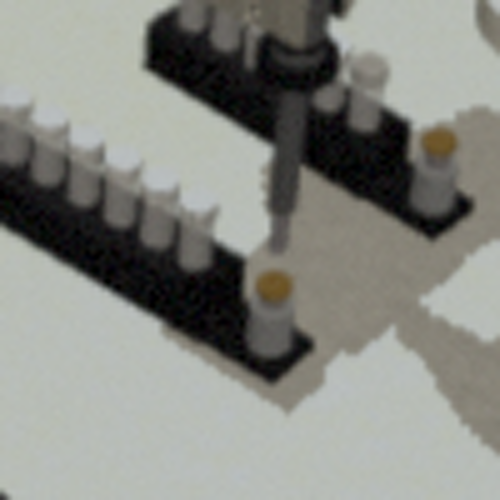

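The tip at (386,260) hangs above rack8's cap at (385,267). Feeling downward.

Emit:
servo_tool(
  deltas=[
    [[0,-0.0004,0.005],[0,0,0]],
    [[0,0,0.003],[0,0,0]],
    [[0,0,0.002],[0,0,0]],
    [[0,0,0.001],[0,0,0]],
    [[0,0,0.001],[0,0,0]],
    [[0,0,0],[0,0,0]],
    [[0,0,0],[0,0,0]],
  ],
)

```text
time: 19.27
tool_pos: [481.5, -135.0, 172.4]
tcp_rot: [3.141, -0.0, 0.0]
contact_force: [0.4, 0.0, -0.9]
grip_width: 21.4
finger_force: 30.0
```

Emit:
servo_tool(
  deltas=[
    [[0,0,0.001],[0,0,0]],
    [[0,0,0.001],[0,0,0]],
    [[0,0,0],[0,0,0]],
    [[0,0,0],[0,0,0]],
  ],
)

```text
time: 19.77
tool_pos: [481.4, -135.0, 170.3]
tcp_rot: [3.142, 0.0, 0.0]
contact_force: [0.9, -0.7, -0.1]
grip_width: 21.2
finger_force: 30.0
```

Emit:
servo_tool(
  deltas=[
    [[0,0,0.001],[0,0,0]],
    [[0,0,0.001],[0,0,0]],
    [[0,0,0],[0,0,0]],
    [[0,0,0],[0,0,0]],
  ],
)

```text
time: 20.27
tool_pos: [481.4, -135.0, 168.3]
tcp_rot: [3.141, -0.0, 0.0]
contact_force: [-0.6, 0.2, -1.2]
grip_width: 21.7
finger_force: 30.0
```

Emit:
servo_tool(
  deltas=[
    [[0,0,0.001],[0,0,0]],
    [[0,0,0.001],[0,0,0]],
    [[0,0,0],[0,0,0]],
    [[0,0,0],[0,0,0]],
  ],
)

```text
time: 20.78
tool_pos: [481.4, -135.0, 166.3]
tcp_rot: [3.141, -0.0, 0.0]
contact_force: [-0.3, -0.3, -0.3]
grip_width: 21.8
finger_force: 30.0
```

Emit:
servo_tool(
  deltas=[
    [[0,0,0.001],[0,0,0]],
    [[0,0,0.001],[0,0,0]],
    [[0,0,0],[0,0,0]],
    [[0,0,0],[0,0,0]],
  ],
)

```text
time: 21.28
tool_pos: [481.5, -135.0, 164.4]
tcp_rot: [3.141, -0.0, 0.0]
contact_force: [0.4, -0.5, -0.8]
grip_width: 21.7
finger_force: 30.0
```

Emit:
servo_tool(
  deltas=[
    [[0,0,0.001],[0,0,0]],
    [[0,0,0.001],[0,0,0]],
    [[0,0,0],[0,0,0]],
    [[0,0,0],[0,0,0]],
  ],
)

```text
time: 21.78
tool_pos: [481.5, -135.0, 162.4]
tcp_rot: [3.141, -0.0, 0.0]
contact_force: [-0.6, 0.4, 1.1]
grip_width: 21.3
finger_force: 30.0
```

Contact. A little further, then hold.

Emit:
servo_tool(
  deltas=[
    [[0,0,0.0006],[0,0,0]],
    [[0,0,0.0006],[0,0,0]],
    [[0,0,0],[0,0,0]],
    [[0,0,0],[0,0,0]],
  ],
)

```text
time: 22.28
tool_pos: [481.5, -135.0, 161.2]
tcp_rot: [3.141, -0.0, 0.0]
contact_force: [0.1, 0.3, 4.2]
grip_width: 21.3
finger_force: 30.0
```

Emit:
servo_tool(
  deltas=[
    [[0,0,0],[0,0,0]],
    [[0,0,0],[0,0,0]],
    [[0,0,0],[0,0,0]],
  ],
)

```text
time: 22.65
tool_pos: [481.5, -135.0, 161.1]
tcp_rot: [3.141, -0.0, 0.0]
contact_force: [0.1, -0.3, 3.7]
grip_width: 21.3
finger_force: 30.0
```

Emit:
servo_tool(
  deltas=[
    [[0,0,0],[0,0,0]],
    [[0,0,0],[0,0,0]],
    [[0,0,-0.01],[0,0,0]],
    [[0,0,-0.03],[0,0,0]],
    [[0,0,-0.035],[0,0,0]],
    [[0,0,-0.033],[0,0,0]],
    [[0,0,0],[0,0,0]],
    [[0.011,-0.0485,0],[0,0,0]],
    [[0.011,-0.0485,0],[0,0,0]],
    [[0.011,-0.0485,0],[0,0,0]],
    [[0.011,-0.0485,0],[0,0,0]],
    [[0.011,-0.0485,0],[0,0,0]],
    [[0.011,-0.0485,0],[0,0,0]],
    [[0.011,-0.0485,0],[0,0,0]],
    [[0.011,-0.05,0],[0,0,0]],
    [[0,0,0],[0,0,0]],
    [[0,0,0],[0,0,0]],
    [[0,0,0],[0,0,0]],
    [[0,0,0],[0,0,0]],
  ],
)

```text
time: 25.02
tool_pos: [569.3, 253.4, 269.3]
tcp_rot: [3.141, -0.0, -0.001]
contact_force: [-0.1, -0.1, -0.9]
grip_width: 21.5
finger_force: 30.0
```

```bash
python3 - <<'E'
from h import *
o=bot.get_obs(); p=o["tool_pos"]; print(p,o["contact_force"],o["tcp_rot"],o["dq"].round(3))
s=np.ascontiguousarray(bot.capture("side")[:,:,::-1])
print(proj("side",p-[0,0,122]),proj("side",[570.4,255.4,125]))
cv2.imwrite("pics/d.png",cv2.resize(s[230:350,150:270],(600,600),interpolation=cv2.INTER_CUBIC))
E
```

```text
[569.33406202 253.42322307 269.28455792] [-0.09325269 -0.08848979 -0.86570152] [ 3.14143426e+00 -9.62718566e-05 -1.13690056e-03] [ 0.004 -0.002 -0.004  0.001  0.001  0.002]
[206.8971374  309.61615295] [207.18478549 318.73954877]
```

View pics/d.png

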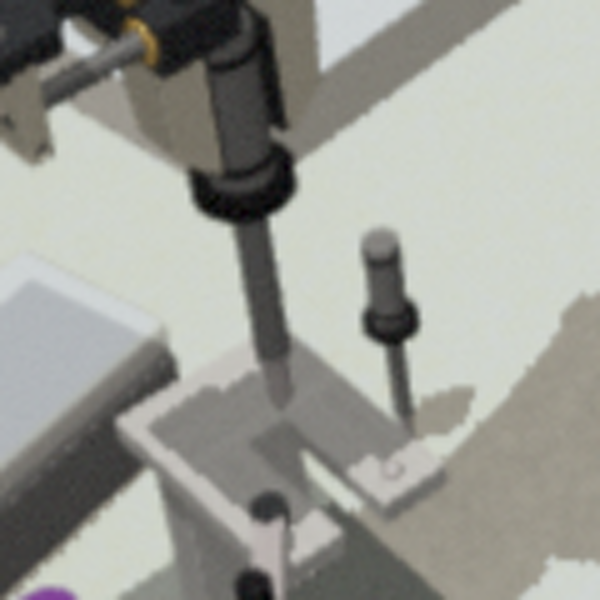

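The side view shows the tip at (206,311) poised over the slot's inner end, around (206,317). Lowering in stages.

Emit:
servo_tool(
  deltas=[
    [[0.001,-0.002,0],[0,0,0]],
    [[0,0,0],[0,0,0]],
    [[0,0,0.012],[0,0,0]],
    [[0,0,0.013],[0,0,0]],
    [[0,0,0.005],[0,0,0]],
    [[0,0,0],[0,0,0]],
    [[0,0,0],[0,0,0]],
  ],
)

```text
time: 25.95
tool_pos: [570.5, 256.6, 239.4]
tcp_rot: [-3.141, -0.001, 0.0]
contact_force: [0.0, 0.7, -2.2]
grip_width: 21.4
finger_force: 30.0
```

Emit:
servo_tool(
  deltas=[
    [[0,0.001,0],[0,0,0]],
    [[0,0,0.015],[0,0,0]],
    [[0,0,0.02],[0,0,0]],
    [[0,0,0.02],[0,0,0]],
    [[0,0,0.015],[0,0,0]],
    [[0,0,0.01],[0,0,0]],
    [[0,0,0.005],[0,0,0]],
    [[0,0,0],[0,0,0]],
    [[0,0,0],[0,0,0]],
  ],
)

```text
time: 27.08
tool_pos: [570.6, 255.7, 154.8]
tcp_rot: [-3.141, -0.001, 0.0]
contact_force: [-0.6, -0.2, -0.3]
grip_width: 21.5
finger_force: 30.0
```

Emit:
servo_tool(
  deltas=[
    [[0,0,0.003],[0,0,0]],
    [[0,0,0.002],[0,0,0]],
    [[0,0,0.001],[0,0,0]],
    [[0,0,0],[0,0,0]],
    [[0,0,0],[0,0,0]],
  ],
)

```text
time: 27.7
tool_pos: [570.3, 255.5, 148.1]
tcp_rot: [3.141, -0.0, 0.0]
contact_force: [0.1, -0.2, -1.1]
grip_width: 21.5
finger_force: 30.0
```

Emit:
servo_tool(
  deltas=[
    [[0,0,0.0008],[0,0,0]],
    [[0,0,0],[0,0,0]],
    [[0,0,0],[0,0,0]],
  ],
)

```text
time: 28.08
tool_pos: [570.4, 255.6, 147.6]
tcp_rot: [-3.142, -0.001, 0.0]
contact_force: [-0.0, -0.2, 1.9]
grip_width: 21.3
finger_force: 30.0
```

The collar is seated, with +3 N felt. Opening and rising, then I'll check how much clearance the purple wand leaves.

Emit:
servo_tool(
  deltas=[
    [[0,0,0],[0,0,0]],
    [[0,0,0],[0,0,0]],
    [[0,0,0],[0,0,0]],
    [[0,0,0],[0,0,0]],
    [[0,0,0],[0,0,0]],
    [[0,0,-0.02],[0,0,0]],
    [[0,0,-0.03],[0,0,0]],
    [[0,0,-0.035],[0,0,0]],
    [[0,0,0],[0,0,0]],
    [[0,0,0],[0,0,0]],
  ],
  fingers=1,
)

```text
time: 29.32
tool_pos: [569.9, 255.4, 231.6]
tcp_rot: [3.141, 0.001, 0.0]
contact_force: [-0.6, -0.2, 0.3]
grip_width: 91.9
finger_force: 0.0
```

```bash
python3 - <<'E'
from h import *
np.set_printoptions(precision=1,suppress=True)
for n in("side","top"):
    im=cv2.imread(f"pics/{n}0.png"); m=cv2.inRange(cv2.cvtColor(im,cv2.COLOR_BGR2HSV),(130,100,30),(160,255,255))
    y,x=np.nonzero(m); print(n,x.min(),x.max(),y.min(),y.max())
print(tri((160,352),(114.5,265.5)),tri((173,409),(140,269)))
s=np.ascontiguousarray(bot.capture("side")[:,:,::-1]); cv2.imwrite("pics/d2.png",cv2.resize(s[230:420,130:290],(640,760))[:600])
E
```

```text
side 153 175 348 408
top 108 140 260 274
[533.7 367.9 166.3] [537.  370.4  12.9]
```

View pics/d2.png

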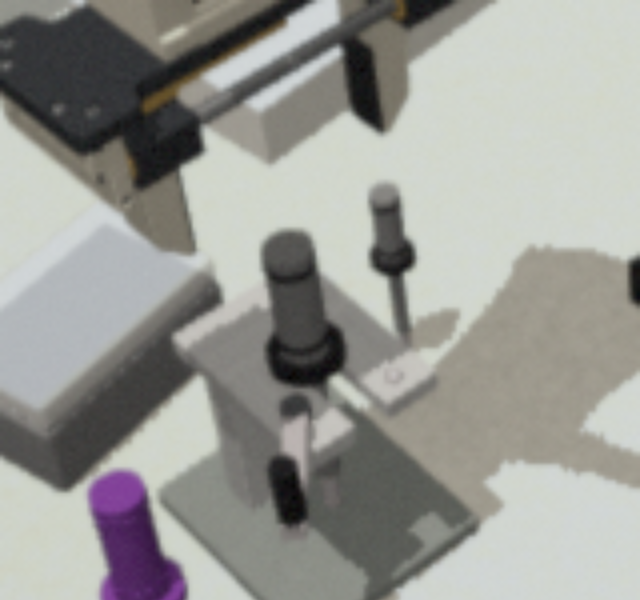

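The wand hangs home upright, and the purple wand stands at (534,368), clear of my path. Next I'll close the fingers, go to the +y side of the knob and descend.

Emit:
servo_tool(
  deltas=[
    [[-0.025,-0.031,0],[0,0,0]],
    [[-0.026,-0.032,0],[0,0,0]],
    [[-0.025,-0.032,0],[0,0,0]],
    [[0,0,0],[0,0,0]],
    [[0,0,0],[0,0,0]],
    [[0,0,0],[0,0,0]],
    [[0,0,0],[0,0,0]],
    [[0,0,0],[0,0,0]],
    [[0,0,0.03],[0,0,0]],
    [[0,0,0.03],[0,0,0]],
    [[0,0,0.02],[0,0,0]],
    [[0,0,0.009],[0,0,0]],
    [[0,0,0],[0,0,0]],
    [[0,0,0],[0,0,0]],
  ],
  fingers=0,
)

```text
time: 31.12
tool_pos: [494.8, 350.8, 144.3]
tcp_rot: [-3.141, -0.002, 0.0]
contact_force: [0.5, 0.3, -0.2]
grip_width: 0.5
finger_force: 0.0
```

Emit:
servo_tool(
  deltas=[
    [[-0.001,0.0085,0.001],[0,0,0]],
    [[-0.0015,0.0085,0],[0,0,0]],
    [[-0.0025,0.007,0],[0,0,0]],
    [[-0.0025,0.007,0],[0,0,0]],
    [[-0.0005,0.0075,0],[0,0,0]],
    [[-0.0005,0.0075,0],[0,0,0]],
    [[0.001,0.0075,0],[0,0,0]],
    [[0,0,0],[0,0,0]],
  ],
)

```text
time: 32.12
tool_pos: [487.1, 296.3, 142.3]
tcp_rot: [3.141, -0.0, -0.0]
contact_force: [0.2, 0.5, -0.0]
grip_width: 0.2
finger_force: 0.0
```

Emit:
servo_tool(
  deltas=[
    [[0.001,0.0075,0],[0,0,0]],
    [[0.0025,0.007,0],[0,0,0]],
    [[0.0025,0.007,0],[0,0,0]],
    [[0.004,0.006,0],[0,0,0]],
    [[0.004,0.006,0],[0,0,0]],
    [[0,0,0],[0,0,0]],
    [[0,0,0],[0,0,0]],
  ],
)

```text
time: 33.0
tool_pos: [500.7, 263.4, 142.2]
tcp_rot: [3.141, 0.0, 0.0]
contact_force: [-0.3, -0.1, -0.2]
grip_width: 0.2
finger_force: 0.0
```

```bash
python3 - <<'E'
from h import *
s=np.ascontiguousarray(bot.capture("side")[:,:,::-1]); cv2.imwrite("pics/k.png",cv2.resize(s[270:400,150:280],(600,600),interpolation=cv2.INTER_CUBIC))
E
```

```text
(no output)
```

View pics/k.png

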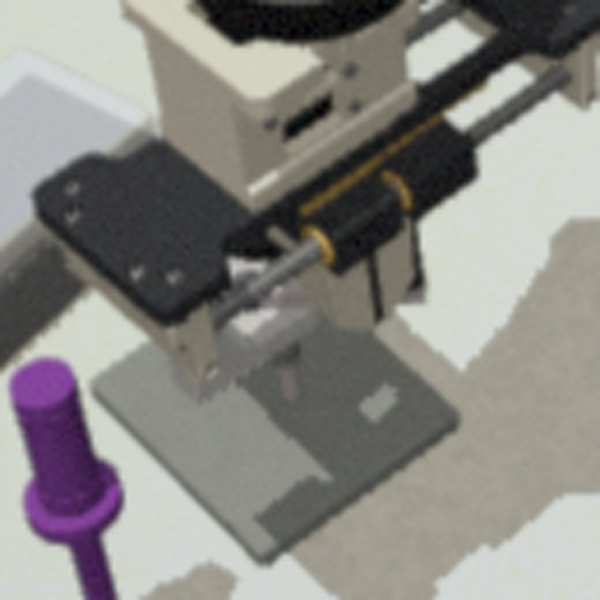

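The fingers hide the knob in this view. I've used all ten views, so from here I'll check by colour-mask numbers and force. Stepping back to the -x side of the knob.

Emit:
servo_tool(
  deltas=[
    [[-0.004,-0.004,0],[0,0,0]],
    [[-0.012,0,0],[0,0,0]],
    [[-0.014,0,0],[0,0,0]],
    [[0,0.02,0],[0,0,0]],
    [[0,0.02,0],[0,0,0]],
    [[0,0,0],[0,0,0]],
    [[0,0,0],[0,0,0]],
  ],
)

```text
time: 33.92
tool_pos: [471.2, 227.1, 142.4]
tcp_rot: [-3.141, -0.0, -0.001]
contact_force: [-0.4, -0.7, -0.5]
grip_width: 0.7
finger_force: 0.0
```

```bash
python3 - <<'E'
from h import *
np.set_printoptions(precision=1,suppress=True)
h=np.array([542.6,279.7,165])
for a in(2.3,1.0,.8,.6,0): print(a,[proj(n,h+58*np.array([-np.sin(a),-np.cos(a),0])) for n in("side","top")])
for n,w in(("side",(190,300,240,360)),("top",(150,240,200,300))):
    im=bot.capture(n); x0,y0,x1,y1=w; m=(im[y0:y1,x0:x1].max(2)<45).astype(np.uint8)
    k,l,st,ce=cv2.connectedComponentsWithStats(m)
    print(n,[(st[i].tolist(),(ce[i]+[x0,y0]).round(1)) for i in range(1,k) if st[i,4]>12])
E
```

```text
2.3 [array([200.5, 346.5]), array([138.1, 282.4])]
1.0 [array([237., 324.]), array([173. , 285.4])]
0.8 [array([238.4, 318.7]), array([177.7, 281.8])]
0.6 [array([238.3, 313.5]), array([181.6, 277.3])]
0 [array([230.3, 300.5]), array([187.3, 261. ])]
side [([1, 12, 42, 25, 121], array([213.7, 327. ])), ([41, 13, 9, 14, 70], array([235.8, 319.3]))]
top [([18, 3, 17, 15, 141], array([177. , 249.5])), ([7, 14, 43, 46, 1004], array([173.9, 281.8]))]
```

The knob blob at side px (236,319) puts the keeper at about 0.85 rad, as planned. Pushing +x.

Emit:
servo_tool(
  deltas=[
    [[0.01,0,0],[0,0,0]],
    [[0.008,0,0],[0,0,0]],
    [[0.008,0,0],[0,0,0]],
    [[0.007,0.001,0],[0,0,0]],
    [[0.006,0.001,0],[0,0,0]],
    [[0.005,0.001,0],[0,0,0]],
    [[0.004,0.001,0],[0,0,0]],
    [[0,0,0],[0,0,0]],
  ],
)

```text
time: 35.02
tool_pos: [519.8, 223.7, 142.5]
tcp_rot: [-3.141, -0.002, 0.0]
contact_force: [-1.1, 0.2, 0.3]
grip_width: 0.6
finger_force: 0.0
```

Emit:
servo_tool(
  deltas=[
    [[0.002,0,0],[0,0,0]],
    [[0.002,0,0],[0,0,0]],
    [[0.002,0,0],[0,0,0]],
    [[0,0,0],[0,0,0]],
  ],
)

```text
time: 35.52
tool_pos: [525.3, 223.7, 142.4]
tcp_rot: [-3.141, -0.001, 0.0]
contact_force: [0.2, -0.0, 0.7]
grip_width: 0.7
finger_force: 0.0
```

Emit:
servo_tool(
  deltas=[
    [[0.001,0,0],[0,0,0]],
    [[0.001,0,0],[0,0,0]],
    [[0,0,0],[0,0,0]],
  ],
)

```text
time: 35.9
tool_pos: [526.8, 223.6, 142.3]
tcp_rot: [3.142, -0.0, 0.0]
contact_force: [-0.4, -0.0, 0.6]
grip_width: 0.4
finger_force: 0.1
```

Emit:
servo_tool(
  deltas=[
    [[0.001,0,0],[0,0,0]],
    [[0.001,0,0],[0,0,0]],
    [[0,0,0],[0,0,0]],
  ],
)

```text
time: 36.28
tool_pos: [527.4, 223.5, 142.1]
tcp_rot: [3.141, 0.003, 0.001]
contact_force: [-7.7, -0.0, 3.0]
grip_width: 0.6
finger_force: 3.0
```

Emit:
servo_tool(
  deltas=[
    [[0.001,0,0],[0,0,0]],
    [[0.001,0,0],[0,0,0]],
    [[0,0,0],[0,0,0]],
  ],
)

```text
time: 36.65
tool_pos: [527.7, 223.4, 141.9]
tcp_rot: [3.141, 0.007, 0.001]
contact_force: [-12.2, -0.9, 5.7]
grip_width: 0.3
finger_force: 5.9
```

The keeper is on a hard stop at 12 N, where the knob should be when shut. Backing off and checking.

Emit:
servo_tool(
  deltas=[
    [[-0.004,0,0],[0,0,0]],
    [[-0.026,0,0],[0,0,0]],
    [[-0.03,0,0],[0,0,0]],
    [[0,0,-0.03],[0,0,0]],
    [[0,0,-0.06],[0,0,0]],
    [[0,0.06,0],[0,0,0]],
    [[0,0.06,0],[0,0,0]],
    [[0,0.06,0],[0,0,0]],
    [[0,0.06,0],[0,0,0]],
    [[0,0.06,0],[0,0,0]],
    [[0,0,0],[0,0,0]],
    [[0,0,0],[0,0,0]],
  ],
)

```text
time: 38.15
tool_pos: [471.0, -76.3, 232.3]
tcp_rot: [-3.141, -0.0, -0.001]
contact_force: [-0.1, 0.6, 0.4]
grip_width: 0.3
finger_force: 0.0
```

```bash
python3 - <<'E'
from h import *
np.set_printoptions(precision=1,suppress=True)
h=np.array([542.6,279.7,150])
for a in(.4,.2,.06,0): print(a,[proj(n,h+58*np.array([-np.sin(a),-np.cos(a),0])) for n in("side","top")])
ims={n:bot.capture(n) for n in("side","top")}
def blobs(n,im,w):
    x0,y0,x1,y1=w; m=(im[y0:y1,x0:x1].max(2)<45).astype(np.uint8); k,l,st,ce=cv2.connectedComponentsWithStats(m)
    print(n,[(st[i].tolist(),(ce[i]+[x0,y0]).round(1)) for i in range(1,k) if st[i,4]>6])
blobs("side",ims["side"],(190,285,250,345)); blobs("top",ims["top"],(150,235,200,300))
for n in ims:
    o=cv2.imread(f"pics/{n}0.png")[:,:,::-1]; x0,y0,x1,y1=dict(side=(180,280,220,330),top=(158,238,188,258))[n]
    print("wand diff",n,np.abs(o[y0:y1,x0:x1].astype(int)-ims[n][y0:y1,x0:x1]).mean())
    blobs(n+"0",o,dict(side=(190,285,250,345),top=(150,235,200,300))[n])
b=bot.get_obs();print(b["time"],b["tool_pos"],b["contact_force"])
E
```

```text
0.4 [array([237.7, 314.7]), array([186.5, 272.7])]
0.2 [array([235. , 310.3]), array([188.4, 267.2])]
0.06 [array([232.4, 307.6]), array([189.1, 263.3])]
0 [array([231.2, 306.6]), array([189.2, 261.6])]
side [([33, 6, 11, 25, 123], array([229.4, 302.8])), ([8, 11, 11, 5, 23], array([203.5, 298.7])), ([8, 26, 18, 15, 136], array([206.8, 319. ]))]
top [([18, 8, 17, 15, 142], array([177.1, 249.5])), ([38, 25, 6, 6, 22], array([190.9, 262.8]))]
wand diff side 12.492333333333333
side0 [([33, 6, 10, 9, 52], array([228. , 294.6])), ([7, 11, 11, 5, 28], array([203.1, 298.6])), ([7, 25, 19, 16, 171], array([206.7, 319.2]))]
wand diff top 6.628333333333333
top0 [([45, 0, 2, 7, 8], array([195.1, 237.8])), ([18, 8, 16, 15, 146], array([176.7, 249.6])), ([44, 10, 1, 7, 7], array([194., 248.]))]
38.25 [471.  -75.3 232.3] [-0.7  0.6 -0.1]
```

```bash
python3 -c "
from plant import bot
print(bot.close_job())"
```

```text
the job is handed in; nothing more can be done
None
```

I logged the three racks in order (4, 6, then 8 tubes), hung the wand back in the fork, swung the keeper to its hard stop and handed in at about 38 s. No verdict came back. The images put the keeper only within about 0.06 rad of shut; the 12 N stop at the shut position is the stronger evidence that it is past the detent.

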